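# Clamp the base plate and press the pinned arch home on its dowels

### The arm

A 7-joint arm with a two-finger parallel gripper is mounted at the origin on the work surface. World frame = base frame: x ahead of the robot, y to its left, z up, the work surface at z = 0. Lengths are in m, angles in rad, forces in N, time in s.
With the tool pointing down it reaches from about 0.425 to 0.875 m from the base axis. Payload 4.7 kg.
Tool frame: the origin (TCP) lies midway between the tips of the shut fingers; the grasp point (between the pads) lies 19 mm behind it; z points along the fingers, y is the line along which they close (so a half turn about z gives the same grasp; the last joint's range is limited). The gripper opens to 87 mm and grips with 3 to 60 N. Pads are 19 mm wide; open, the fingers measure 117 mm over their backs; the gripper's body (75 mm by 190 mm) begins 51 mm behind the grasp point.
Start: joints at [1.348, 0.321, -0.07, 1.45, 0.023, 1.371, -0.057], TCP at [0.152, -0.632, 0.201] pointing down, gripper open.
Joint ranges: [-2.86, 2.86], [-0.3, 2.09], [-1.38, 1.24], [0.06, 2.45], [-1.56, 4.7], [0.09, 2.05], [-2.69, 2.69]. Speed limits (rad/s): [2.57, 2.57, 3.14, 3.14, 3.14, 3.14, 3.14].

### API

Orientations are given as a rotation vector (axis times angle).
In Python, from bench import ctrl gives the robot as it stands. The module is installed in compiled form; this text tells all that it offers.
- The arm moves only by the shell command python3 -m handwheel 'ROWS' [FORCE]. ROWS is JSON, a list of rows, each a list of 7 numbers: the finger opening in m, from 0 to 0.087, then the shift along the tool's x, y, z in m, then the turn, a rotation vector about the tool's x, y, z in degrees. A call has 1 to 12 rows; each row shifts and turns the commanded pose from where the row before left it, along the tool's axes as they then stand; what a row does not reach is not made up. A row lasts 1/8 s, in which the tool goes at most 62.5 mm and 10.7 degrees, less where a joint would pass 70% of its speed; a pose out of reach is approached as far as the arm can. A call is refused whole if a number of a shift passes 0.0625 or a number of a turn 10.7, either way. A call with a gripper value outside its range is refused whole. The fingers move at their own pace and stop on an object; FORCE is the grip in N (left out, the last holds). Time passes only in rows, so rows that do not move let the fingers close. It gives the time, the measured TCP pose, the force, the opening and the grip force at its end, in the units of the state.
- ctrl.get_state(): the state, without advancing time (a new reading comes with each control period).
- ctrl.get_image(name): name is "scene" or "top" or "wrist"; returns (picture, depth): 420x560x3 uint8, blue, green, red; 420x560 float32, m along the optical axis (not along the pixel's ray), 0 where there is no reading.
- ctrl.camera_info(name): a dict with "intrinsics" (3x3 intrinsics, pixels), "R" (3x3) and "t" (3): a world point X has camera coordinates R X + t. Camera axes: x right, y down, z forward; pixel columns grow to the right and rows downward; lengths in m; the calibration is good to about 2 mm. A picture is of the moment at which its call begins: read the wrist's pose just before it. camera_info takes no time and is no camera call; for the wrist camera it gives the pose at the moment of the call.
- ctrl.close_job(): hands the job in; it is judged then, once.
The state is a dict: "time": time; "joint_positions": joint angles; "qd": joint speeds; "joint_torque": joint torques, N m; "position": TCP position; "tool_rot": TCP orientation; "ft_force": force on the tool from outside, world axes, zero at the start; "torque": the same for the moment, N m; "grip_width": opening from 0.0 (shut) to 1.0 (fully open); "grip_force": force on a finger pad.
Only numpy, scipy, OpenCV 4.12 (cv2) and the standard library are available. Lean on these libraries where they do the work, as an engineer would, in place of code of your own. Each camera call takes 0.05 s, during which the arm holds its last target. There are 200 camera calls.

### The job

The stone arch is to be bonded to its base plate: first push the sliding jaw of the model holder to its end stop so that the plate is clamped, then take the pinned arch (the open horseshoe standing on its three dowels), seat it the right way round on the plate with its dowels fully home and the stone flush on the plate, and keep it pressed down with about 10 newtons. Finish while still pressing: do not let go or back off at the end. Leave the two solid models and the rubber base former where they stand.

Things in the scene. Friction and masses are not known exactly. Their poses are not given: they have to be found in the camera images.
- holder: Aluminium model holder screwed to the bench, 176 x 90 mm, flat bed 12 mm up. Origin: on the bench, below the centre of the clamped plate. z up, x along the slide towards the fixed jaw (at x = 40 to 60 mm, top 26 mm up). Side rails along x: inner faces at y = +-36 mm, tops 18 mm up. End plate at x = -114 mm, top 24 mm up; screw ears reach to y = +-64 mm, 7 mm high.
- jaw (a joint): Travel of the dark steel sliding jaw along the holder's +x, in m: 0 fully open, 0.038 at its end stop (closed), where it holds the plate against the fixed jaw with about 1 mm of play. Starts at 0 to 0.012. About 3 N of friction keeps it where it is left; no spring. Closing, it pushes the loose plate ahead of it.
- jaw_grip (a point): Centre of the top of the black upright thumb grip on the sliding jaw, 55 mm above the bench. The grip is a slab 12 mm thick (along the holder's x) and 36 mm wide (along its y), rising 29 mm above the steel jaw block (26 mm along x, 70 mm wide, top 26 mm above the bench).
- plate: White plastic base plate, loose on the bed between the rails, 76 x 70 x 16 mm, with a flange (6 mm long, 6 mm thick) at both x ends which the jaws' lips overlap. Origin: centre of its underside, 12 mm above the bench; axes as the holder's. Three through holes, 6 mm diameter, at (x, y) = (23, 0), (-20, 21), (-20, -21) mm. Starts 1 to 10 mm short of the fixed jaw.
- plate_top (a point): Centre of the plate's top face, 16 mm above the plate's origin. Seated, the arch's origin lies here, with the x axes of arch and plate pointing the same way.
- arch: Pinned arch: open horseshoe of orange stone, 58 x 56 mm, base 14 mm high, teeth up to 24 mm. Origin: level with the stone's underside, midway between the legs; z up, x to the closed front (incisors, at +30 mm). Flat outer faces of the legs at y = +-28 mm, x = -28 to +8 mm: grip across y, 56 mm wide, at x = 0 (centre of mass 3 mm ahead). 60 to 130 g. Starts standing on its dowels.
- front_dowel (a point): Root of the arch's front dowel, at (23, 0) mm on the arch's underside. Three tapered brass dowels hang below the stone, at the same (x, y) in the arch as the holes in the plate: 5 mm diameter at the stone, 4.4 mm near the tip, 2.4 mm at the tip, 11 mm long. The arch starts standing on them, its underside 11 mm above the bench.
- model_a: Plain solid lower model of the same orange stone on a flat base without dowels, about 70 x 66 mm and 30 mm high. Origin: centre of its underside; z up, x to the incisors. Not part of the job: leave it.
- model_b: Second plain solid lower model, like model_a. Leave it.
- base_former: Open round black rubber base former, 82 mm across and 28 mm high. Origin: centre of its underside. Leave it.
There are look-alikes about, which are no part of the job. Leave any blue look-alike of the holder alone. What is meant by the plate is not brown, and is the smaller of those in its own colour.

How it is judged:
By the outcome, as a careful person would: the job done as asked, in the order asked, and still so for the second after the job is handed in, while the arm keeps its last pose, push and grip.
It also fails if it takes over 59 s, if anything falls off the work surface, if the arm or the gripper's body presses on something with over 40 N, if the wrist force passes 120 N, or if a joint passes its speed limit or range.

## Working session

There is one attempt and no reset: what is moved stays moved. The work goes in short steps, Python scripts to look and compute and a shell command to move; the robot and the scene stay as the last step left them, time stands still between calls to the robot, and variables do not carry over. Pictures are saved under pics/ and viewed, at most 10 in all, crops included, and the job is handed in when it is done.

```bash
mkdir -p pics; cat > h.py <<'E'
import numpy as np,cv2
from bench import ctrl
from scipy.spatial.transform import Rotation as R
def shot(n):
    ci=ctrl.camera_info(n); im,d=ctrl.get_image(n)
    np.savez('pics/%s_last.npz'%n,im=im,d=d,K=ci['intrinsics'],R=ci['R'],t=ci['t']); return im,d
def cloud(n):
    z=np.load('pics/%s_last.npz'%n); d=z['d'];K=z['K']
    v,u=np.mgrid[:d.shape[0],:d.shape[1]]
    c=np.stack([(u-K[0,2])/K[0,0]*d,(v-K[1,2])/K[1,1]*d,d],-1)
    P=(c-z['t'])@z['R']; P[d==0]=np.nan
    return z['im'],P
def st():
    s=ctrl.get_state(); print(round(s['time'],2),'p',np.round(s['position'],4),'rv',np.round(s['tool_rot'],4),'f',np.round(s['ft_force'],1),'w',round(s['grip_width']*87,1),s['grip_force']); return s
E
python3 - <<'E'
from h import *
s=st(); print(R.from_rotvec(s['tool_rot']).as_matrix().round(3))
for n in('scene','top'):
    im,d=shot(n); cv2.imwrite('pics/%s0.png'%n,im); ci=ctrl.camera_info(n); print(n,-np.array(ci['R']).T@ci['t'],np.array(ci['intrinsics'])[0,0])
E
```

```text
0.0 p [ 0.1523 -0.6313  0.1998] rv [-3.1178e+00 -3.7090e-01  6.0000e-04] f [ 0.2 -0.8 -0.4] w 87.1 0.0
[[ 0.972  0.235 -0.001]
 [ 0.235 -0.972  0.002]
 [-0.    -0.002 -1.   ]]
scene [ 1.18583834 -0.89655213  0.78657835] 486.09109415634026
top [ 0.46637018 -0.0349354   1.03805203] 454.9753127875207
```

View pics/scene0.png

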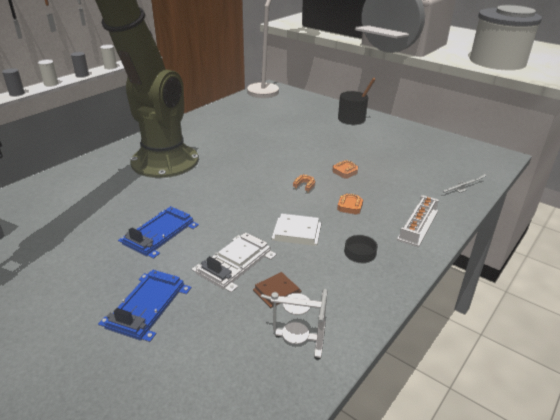

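View pics/top0.png

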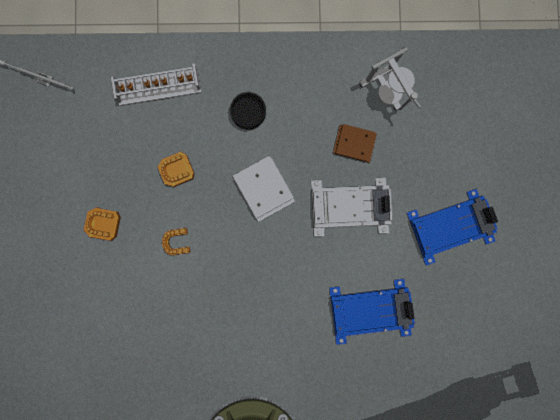

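Top view: the candidates for the plate are white (345,205) in the aluminium holder, large white (264,188) and brown (355,143). The small white one in the aluminium holder fits, since it is the smaller white one and lies on the bed. The holders are aluminium (352,205) and blue (455,227) and (372,312), so the aluminium one is meant. The arch is the open horseshoe at (176,242). The solid models are at (176,169) and (101,224).

```bash
python3 - <<'E'
from h import *
im,P=cloud('top')
a=cv2.resize(im[165:250,300:405],None,fx=5,fy=5,interpolation=cv2.INTER_CUBIC)
b=cv2.resize(im[222:262,155:200],None,fx=6,fy=6,interpolation=cv2.INTER_CUBIC)
c=np.zeros((a.shape[0],a.shape[1]+b.shape[1],3),np.uint8); c[:,:a.shape[1]]=a; c[:b.shape[0],a.shape[1]:]=b
cv2.imwrite('pics/crop1.png',c)
for u,v in [(352,205),(318,206),(382,204),(176,229),(318,182),(386,182),(318,231),(386,231)]: print(u,v,P[v,u].round(4))
hsv=cv2.cvtColor(im,cv2.COLOR_BGR2HSV)
m=(hsv[...,1]>120)&(hsv[...,0]<22)&(hsv[...,2]>60)
m[:222]=0;m[262:]=0;m[:,:155]=0;m[:,200:]=0
m&=P[...,2]>0.012
Q=P[m]; print(len(Q),Q.min(0),Q.max(0)); r=cv2.minAreaRect((Q[:,:2]*1000).astype(np.float32)); print(r,cv2.boxPoints(r).round(1).tolist(),Q[:,:2].mean(0))
# dark jaw grip points
g=(P[...,2]>0.045)&(P[...,2]<.07); g[:165]=0;g[250:]=0;g[:,:300]=0;g[:,405:]=0
Q=P[g]; r=cv2.minAreaRect((Q[:,:2]*1000).astype(np.float32)); print('grip',len(Q),r,Q.mean(0))
E
```

```text
352 205 [ 0.5367 -0.2362  0.0285]
318 206 [ 0.5359 -0.16    0.029 ]
382 204 [ 0.537  -0.3009  0.0391]
176 229 [0.4907 0.1558 0.0269]
318 182 [ 0.5926 -0.1644  0.0047]
386 182 [ 0.5903 -0.3219  0.0015]
318 231 [ 0.4805 -0.1611  0.0078]
386 231 [ 0.4775 -0.3172  0.0043]
343 [0.43566348 0.12741571 0.01404695] [0.49266681 0.187107   0.03934224]
((462.8179931640625, 158.6563720703125), (54.03017044067383, 57.11066436767578), 7.374942779541016) [[432.3999938964844, 183.5], [439.70001220703125, 126.9000015258789], [493.29998779296875, 133.8000030517578], [485.8999938964844, 190.39999389648438]] [0.46224765 0.16021327]
grip 112 ((537.9343872070312, -306.44793701171875), (13.625126838684082, 35.44752883911133), 88.96199035644531) [ 0.53762296 -0.30568157  0.05472728]
```

View pics/crop1.png

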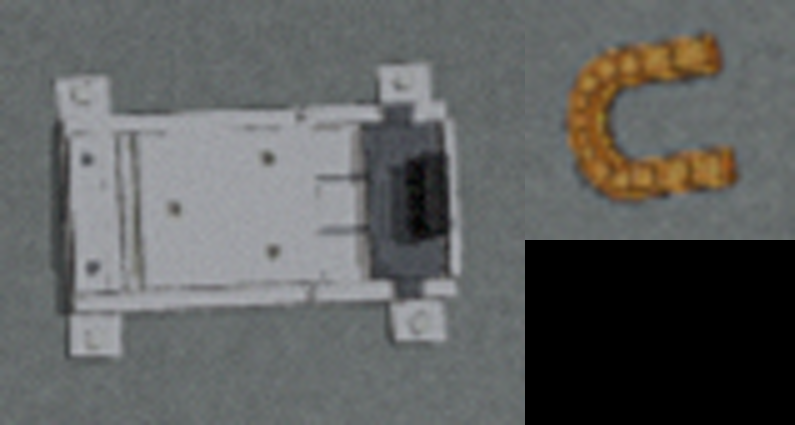

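The crop confirms it. The aluminium holder has its fixed jaw at the left (world +y) and the white three-hole plate between the rails, with the single front hole at crop (175,208) towards the fixed jaw. The grip is at crop (425,200). The arch's closed front also faces left. I'll turn the tool to the holder's yaw and go behind the grip.

```bash
python3 -m handwheel '[[0,0,0,0,0,0,-9.9],[0,0,0,0,0,0,-9.9],[0,0,0,0,0,0,-9.9],[0,0,0,0,0,0,-9.9],[0,0,0,0,0,0,-9.9],[0,0,0,0,0,0,-9.9],[0,0,0,0,0,0,-9.9],[0,0,0,0,0,0,-9.9]]' && python3 -m handwheel '[[0,0.028,0.04,0,0,0,0],[0,0.028,0.04,0,0,0,0],[0,0.028,0.04,0,0,0,0],[0,0.028,0.04,0,0,0,0],[0,0.028,0.04,0,0,0,0],[0,0.028,0.04,0,0,0,0],[0,0.028,0.04,0,0,0,0],[0,0.028,0.04,0,0,0,0],[0,0.028,0.04,0,0,0,0],[0,0.028,0.04,0,0,0,0],[0,0,0,0,0,0,0]]'; python3 - <<'E'
from h import *
s=st(); print(R.from_rotvec(s['tool_rot']).as_matrix().round(3))
im,d=shot('wrist'); cv2.imwrite('pics/w1.png',im)
im,P=cloud('wrist')
g=(P[...,2]>0.047)&(P[...,2]<.063)&(np.linalg.norm(P[...,:2]-[.5376,-.3057],axis=-1)<.04)
Q=P[g]; r=cv2.minAreaRect((Q[:,:2]*1000).astype(np.float32)); print('grip',len(Q),r,Q.mean(0) if len(Q) else '')
E
```

```text
time: 1.1
position: [0.1523, -0.6315, 0.2002]
tool_rot: [-2.16, -2.28, -0.001]
ft_force: [0.5, -0.1, -0.4]
grip_width: 0.176
grip_force: 0.0
time: 2.48
position: [0.542, -0.3273, 0.2003]
tool_rot: [-2.156, -2.283, -0.005]
ft_force: [-0.1, -0.3, -0.2]
grip_width: 0.007
grip_force: 0.0
2.48 p [ 0.542  -0.3273  0.2003] rv [-2.1564 -2.2827 -0.0052] f [-0.1 -0.3 -0.2] w 0.6 0.0
[[-0.057  0.998  0.001]
 [ 0.998  0.057  0.003]
 [ 0.003  0.001 -1.   ]]
grip 439 ((535.2938232421875, -307.861083984375), (34.703006744384766, 13.174643516540527), 1.5069231986999512) [ 0.53541821 -0.30705629  0.05527123]
```

View pics/w1.png

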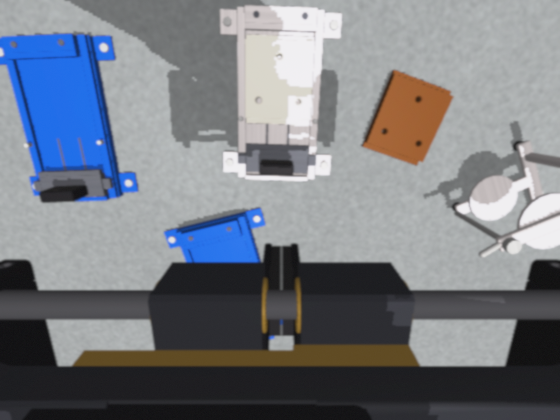

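The wrist view shows the grip at (276,167), straight ahead of the fingers. Next I back off 10 mm, descend behind it and push.

```bash
python3 -m handwheel '[[0,-0.012,-0.005,0.04,0,0,0],[0,0,0,0.04,0,0,0],[0,0,0,0.04,0,0,0],[0,0,0,0.03,0,0,0],[0,0,0,0.012,0,0,0],[0,0,0,0,0,0,0]]' && python3 -m handwheel '[[0,0.008,0,0,0,0,0],[0,0.008,0,0,0,0,0],[0,0.006,0,0,0,0,0],[0,0.006,0,0,0,0,0],[0,0.006,0,0,0,0,0]]'
```

```text
time: 3.28
position: [0.5331, -0.3458, 0.0384]
tool_rot: [-2.168, -2.272, 0.001]
ft_force: [0.6, -0.4, 0.2]
grip_width: 0.005
grip_force: 0.0
time: 3.9
position: [0.5324, -0.3107, 0.039]
tool_rot: [2.167, 2.274, -0.0]
ft_force: [-0.3, -0.1, 0.5]
grip_width: 0.009
grip_force: 0.0
```

```bash
cat > g.py <<'E'
from h import *
s=st(); shot('top'); im,P=cloud('top')
g=(P[...,2]>0.02)&(P[...,2]<.062)&(im.max(-1)<60)&(abs(P[...,0]-.537)<.025)&(P[...,1]>-.33)&(P[...,1]<-.2)
print('dark',[ (round(a,3),round(b,3),round(c,3)) for a,b,c in P[g][::25]])
cv2.imwrite('pics/top1.png',cv2.resize(im[150:260,290:430],None,fx=5,fy=5,interpolation=cv2.INTER_CUBIC))
E
python3 g.py
```

```text
3.9 p [ 0.5324 -0.3107  0.039 ] rv [ 2.1668e+00  2.2745e+00 -2.0000e-04] f [-0.3 -0.1  0.5] w 0.8 0.0
dark [(np.float64(0.561), np.float64(-0.296), np.float64(0.027)), (np.float64(0.542), np.float64(-0.29), np.float64(0.03)), (np.float64(0.536), np.float64(-0.301), np.float64(0.029)), (np.float64(0.527), np.float64(-0.301), np.float64(0.028)), (np.float64(0.513), np.float64(-0.287), np.float64(0.027))]
```

View pics/top1.png

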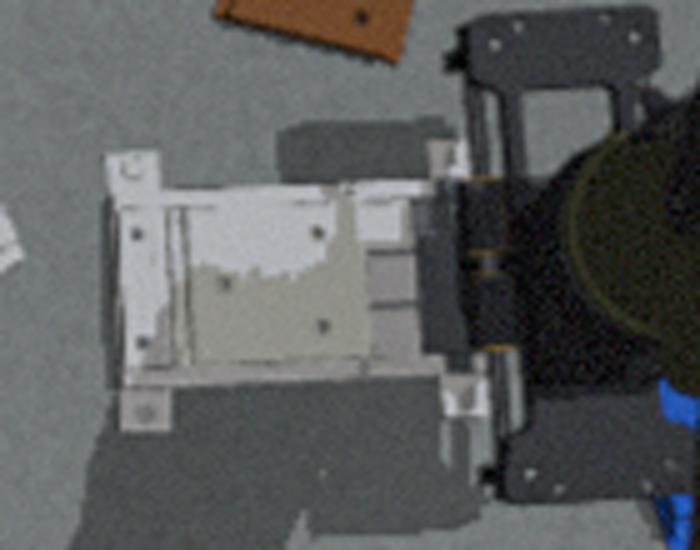

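The jaw block (crop 415–465) has not clearly moved yet, and the fingers are just behind the grip. I keep pushing.

```bash
python3 -m handwheel '[[0,0.007,0,0,0,0,0],[0,0.007,0,0,0,0,0],[0,0.006,0,0,0,0,0]]' && python3 -m handwheel '[[0,0.005,0,0,0,0,0],[0,0.005,0,0,0,0,0]]'
```

```text
time: 4.32
position: [0.5314, -0.2906, 0.0388]
tool_rot: [-2.167, -2.275, 0.0]
ft_force: [0.6, 0.5, 0.3]
grip_width: 0.009
grip_force: 0.0
time: 4.58
position: [0.5309, -0.2809, 0.0388]
tool_rot: [2.167, 2.274, -0.0]
ft_force: [-0.1, 0.4, -0.9]
grip_width: 0.005
grip_force: 0.0
```

```bash
python3 g.py; python3 -c "
from h import *
im,d=shot('scene'); cv2.imwrite('pics/s2.png',cv2.resize(im[200:310,170:320],None,fx=5,fy=5,interpolation=cv2.INTER_CUBIC))
a=cv2.imread('pics/top1.png'); b=cv2.imread('pics/s2.png'); cv2.imwrite('pics/c2.png',cv2.resize(np.vstack([a,cv2.resize(b,(700,513))]),(396,600)))"
```

```text
4.58 p [ 0.5309 -0.2809  0.0388] rv [ 2.1671e+00  2.2744e+00 -2.0000e-04] f [-0.1  0.4 -0.9] w 0.5 0.0
dark []
```

View pics/c2.png

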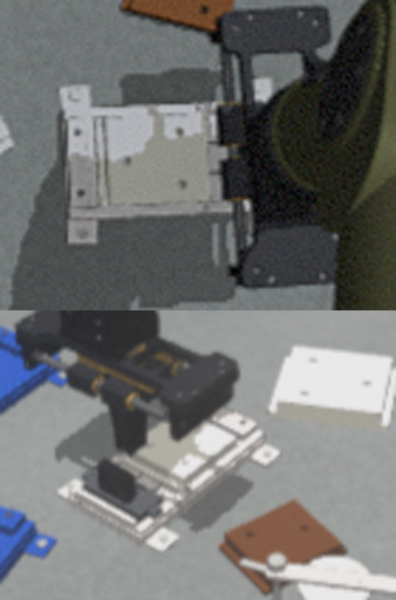

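The fingers appear on the plate side of the grip (lower panel: grip at (118,480), fingers at (128,430)), and no force was felt. I'll compare the claimed TCP with the depth data.

```bash
python3 - <<'E'
from h import *
z=np.load('pics/scene_last.npz')
def pr(p):
    c=z['R']@np.array(p)+z['t']; q=z['K']@c; return (q[:2]/q[2]).round(1), c[2].round(3)
print('tcp px',pr([.5309,-.2809,.0388]), 'crop/ view: (u-170)*5*.5657*')
im,P=cloud('scene')
# view c2 scale: crop x5 (750x550)->(700,513) ; stacked height 1063 -> 600 (.5644)
def px(x,y): 
    return 170+(x/.5657)/(700/150), 200+((y/.5644-550)/(513/110))
for n,x,y in[('finger tip',128,445),('finger mid',128,420),('grip top',118,465),('grip mid',120,485),('jaw block',140,505),('plate',170,470)]:
    u,v=[int(round(a)) for a in px(x,y)]; print(n,u,v,P[v,u].round(4),im[v,u])
E
```

```text
tcp px (array([219.8, 258.1]), np.float64(1.154)) crop/ view: (u-170)*5*.5657*
finger tip 218 251 [ 0.5389 -0.2924  0.072 ] [53 53 52]
finger mid 218 242 [ 0.5399 -0.2913  0.0981] [52 51 49]
grip top 215 259 [ 0.5387 -0.3035  0.055 ] [ 98  98 100]
grip mid 215 266 [ 0.5502 -0.3157  0.0482] [56 56 55]
jaw block 223 274 [ 0.5625 -0.3041  0.0227] [112 107 106]
plate 234 261 [ 0.5511 -0.2541  0.0231] [162 168 170]
```

```bash
python3 - <<'E'
from h import *
im,P=cloud('scene')
for u in (213,217,221,225):
    print(u,[(v,*(P[v,u]*1000).round(0).astype(int),int(im[v,u].mean())) for v in range(244,272,2)])
E
```

```text
213 [(244, np.int64(525), np.int64(-294), np.int64(87), 60), (246, np.int64(524), np.int64(-293), np.int64(79), 71), (248, np.int64(454), np.int64(-230), np.int64(-1), 78), (250, np.int64(459), np.int64(-235), np.int64(-2), 84), (252, np.int64(466), np.int64(-242), np.int64(-1), 99), (254, np.int64(472), np.int64(-248), np.int64(-1), 112), (256, np.int64(492), np.int64(-266), np.int64(15), 161), (258, np.int64(532), np.int64(-303), np.int64(54), 88), (260, np.int64(537), np.int64(-308), np.int64(54), 61), (262, np.int64(542), np.int64(-313), np.int64(54), 59), (264, np.int64(541), np.int64(-313), np.int64(47), 56), (266, np.int64(540), np.int64(-312), np.int64(40), 58), (268, np.int64(540), np.int64(-313), np.int64(35), 56), (270, np.int64(537), np.int64(-311), np.int64(25), 64)]
217 [(244, np.int64(534), np.int64(-289), np.int64(88), 54), (246, np.int64(533), np.int64(-289), np.int64(81), 52), (248, np.int64(535), np.int64(-291), np.int64(78), 54), (250, np.int64(534), np.int64(-291), np.int64(71), 53), (252, np.int64(534), np.int64(-291), np.int64(66), 57), (254, np.int64(493), np.
[... 1377 characters left out ...]
p.int64(76), 92), (248, np.int64(541), np.int64(-271), np.int64(68), 101), (250, np.int64(542), np.int64(-273), np.int64(65), 106), (252, np.int64(516), np.int64(-248), np.int64(29), 165), (254, np.int64(517), np.int64(-249), np.int64(24), 171), (256, np.int64(523), np.int64(-256), np.int64(25), 147), (258, np.int64(524), np.int64(-258), np.int64(21), 132), (260, np.int64(528), np.int64(-261), np.int64(19), 169), (262, np.int64(530), np.int64(-264), np.int64(15), 138), (264, np.int64(531), np.int64(-265), np.int64(10), 157), (266, np.int64(535), np.int64(-270), np.int64(9), 145), (268, np.int64(554), np.int64(-288), np.int64(25), 102), (270, np.int64(558), np.int64(-292), np.int64(24), 110)]
```

The scene depth shows the shut fingertips really at z ≈ 0.064 while the state says 0.039. They lie about 25 mm short of the reported TCP, so they slid over the grip, which is still at y ≈ -0.307. I go back behind it and descend 25 mm deeper.

```bash
python3 -m handwheel '[[0,-0.022,0,-0.01,0,0,0],[0,-0.022,0.002,0,0,0,0],[0,-0.022,0.002,0,0,0,0],[0,0,0,0.015,0,0,0],[0,0,0,0.02,0,0,0],[0,0,0,0,0,0,0]]' && python3 - <<'E'
from h import *
st(); shot('scene'); im,P=cloud('scene')
m=(im.max(-1)<75)&(abs(P[...,0]-.535)<.03)&(P[...,1]<-.32)&(P[...,1]>-.37)&(P[...,2]<.1)
Q=P[m]; print(len(Q),'lowest finger', np.sort(Q[:,2])[:12].round(3), np.percentile(Q,[5,50,95],axis=0).round(3))
cv2.imwrite('pics/s3.png',cv2.resize(im[200:310,170:320],None,fx=4,fy=4,interpolation=cv2.INTER_CUBIC))
E
```

```text
time: 5.42
position: [0.5362, -0.3443, 0.0104]
tool_rot: [-2.161, -2.272, 0.001]
ft_force: [0.9, 0.6, 0.5]
grip_width: 0.004
grip_force: 0.0
5.42 p [ 0.5362 -0.3443  0.0104] rv [-2.1610e+00 -2.2718e+00  7.0000e-04] f [0.9 0.6 0.5] w 0.3 0.0
162 lowest finger [0.032 0.032 0.033 0.033 0.034 0.034 0.034 0.035 0.035 0.035 0.036 0.036] [[ 0.531 -0.357  0.035]
 [ 0.545 -0.354  0.053]
 [ 0.551 -0.338  0.075]]
```

View pics/s3.png

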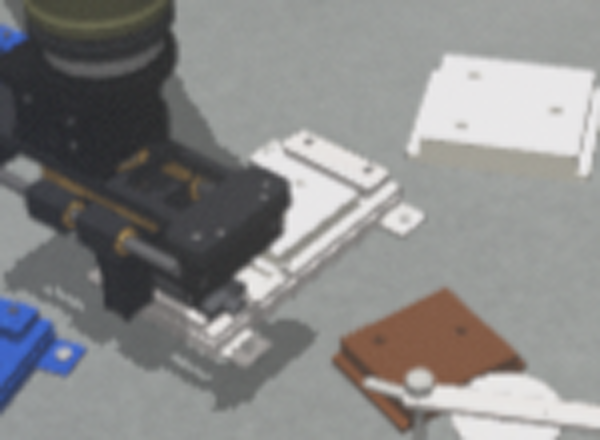

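Now the fingers are behind the grip with tips at z ≈ 0.033 (picture (125,305)). I push.

```bash
python3 -m handwheel '[[0,0.008,0,0,0,0,0],[0,0.008,0,0,0,0,0],[0,0.006,0,0,0,0,0],[0,0.006,0,0,0,0,0]]' && python3 -m handwheel '[[0,0.006,0,0,0,0,0],[0,0.006,0,0,0,0,0],[0,0.005,0,0,0,0,0]]' && python3 -m handwheel '[[0,0.003,0,0,0,0,0],[0,0.003,0,0,0,0,0]]'
```

```text
time: 5.98
position: [0.5374, -0.32, 0.0145]
tool_rot: [2.165, 2.272, -0.001]
ft_force: [2.0, -3.3, -0.8]
grip_width: 0.008
grip_force: 1.7
time: 6.35
position: [0.5367, -0.302, 0.0144]
tool_rot: [2.166, 2.273, 0.001]
ft_force: [2.1, -3.4, 0.6]
grip_width: 0.008
grip_force: 1.7
time: 6.6
position: [0.5357, -0.2961, 0.014]
tool_rot: [2.167, 2.274, -0.0]
ft_force: [2.3, -3.4, 1.4]
grip_width: 0.005
grip_force: 1.9
```

Pushing at ~3.4 N. I continue until the stop.

```bash
python3 -m handwheel '[[0,0.003,0,0,0,0,0],[0,0.003,0,0,0,0,0]]' && python3 -m handwheel '[[0,0.002,0,0,0,0,0],[0,0.002,0,0,0,0,0]]' && python3 -m handwheel '[[0,0.002,0,0,0,0,0],[0,0,0,0,0,0,0]]'
```

```text
time: 6.85
position: [0.5356, -0.2902, 0.014]
tool_rot: [2.167, 2.274, -0.0]
ft_force: [2.3, -4.5, 2.6]
grip_width: 0.007
grip_force: 1.9
time: 7.1
position: [0.5356, -0.2894, 0.0142]
tool_rot: [2.166, 2.269, -0.003]
ft_force: [4.2, -12.2, -2.4]
grip_width: 0.006
grip_force: 5.6
time: 7.35
position: [0.5355, -0.2894, 0.0142]
tool_rot: [2.166, 2.266, -0.004]
ft_force: [4.8, -12.0, -3.7]
grip_width: 0.006
grip_force: 6.2
```

```bash
python3 -m handwheel '[[0,0.003,0,0,0,0,0],[0,0,0,0,0,0,0]]' && python3 -m handwheel '[[0,-0.01,0,0,0,0,0],[0,-0.015,0,0,0,0,0],[0,-0.01,0,-0.03,0,0,0],[0.087,0,0,-0.05,0,0,0],[0.087,0,0,-0.06,0,0,0],[0.087,0,0,-0.06,0,0,0],[0.087,0,-0.01,0,0,0,0],[0.087,0,0,0,0,0,0]]' && python3 - <<'E'
from h import *
s=st(); print(R.from_rotvec(s['tool_rot']).as_matrix().round(3))
im,d=shot('wrist'); shot('top'); cv2.imwrite('pics/w2.png',im)
for n in('wrist','top'):
  im,P=cloud(n)
  g=(P[...,2]>0.048)&(P[...,2]<.062)&(np.linalg.norm(P[...,:2]-[.536,-.275],axis=-1)<.035)
  r=cv2.minAreaRect((P[g][:,:2]*1000).astype(np.float32)); print(n,'grip',g.sum(),r,P[g].mean(0).round(4))
E
```

```text
time: 7.6
position: [0.5355, -0.2894, 0.0143]
tool_rot: [2.165, 2.262, -0.007]
ft_force: [7.2, -17.0, -6.3]
grip_width: 0.009
grip_force: 8.7
time: 8.6
position: [0.5254, -0.3161, 0.2129]
tool_rot: [-2.166, -2.273, 0.001]
ft_force: [-0.2, -0.1, 0.6]
grip_width: 0.493
grip_force: 0.0
8.6 p [ 0.5254 -0.3161  0.2129] rv [-2.1658e+00 -2.2726e+00  1.3000e-03] f [-0.2 -0.1  0.6] w 42.9 0.0
[[-0.048  0.999 -0.002]
 [ 0.999  0.048  0.001]
 [ 0.001 -0.002 -1.   ]]
wrist grip 428 ((534.0460205078125, -273.91314697265625), (35.37010955810547, 13.12690544128418), 1.1013256311416626) [ 0.5342 -0.2735  0.0554]
top grip 105 ((536.425537109375, -272.7955627441406), (35.38821792602539, 13.437162399291992), 3.4153780937194824) [ 0.5362 -0.2721  0.0553]
```

View pics/w2.png

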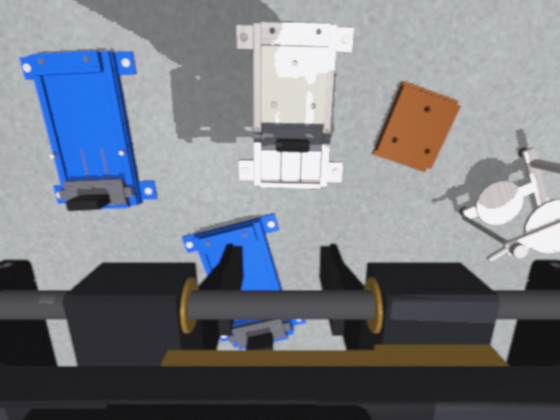

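The jaw is closed: grip at (290,146) against the plate, no further travel at 17 N, and it moved 33 mm. Next comes a closer look at the plate's holes from a viewpoint I will repeat over the arch.

```bash
python3 -m handwheel '[[0.087,0.015,0.006,0.025,0,0,0],[0.087,0.015,0.006,0.025,0,0,0],[0.087,0,0,0,0,0,0],[0.087,0,0,0,0,0,0]]' 12 && cat > holes.py <<'E'
from h import *
s=st(); shot('wrist'); im,P=cloud('wrist')
g=cv2.cvtColor(im,cv2.COLOR_BGR2GRAY).astype(float)
bg=cv2.medianBlur(g.astype(np.uint8),21).astype(float); D=bg-g
hx=np.array([-.048,.999]); hy=np.array([-.999,-.048]); c0=np.array([.5345,-.2735])
L=np.stack([(P[...,:2]-c0)@hx,(P[...,:2]-c0)@hy],-1)*1000
m=((D>35)&(L[...,0]>8)&(L[...,0]<88)&(abs(L[...,1])<32)).astype(np.uint8)
n,lab,stt,cen=cv2.connectedComponentsWithStats(m)
# project each centroid onto z=0.028 plane
z=np.load('pics/wrist_last.npz')
for i in range(1,n):
    if stt[i,4]<6: continue
    w=D*(lab==i); v,u=np.mgrid[:420,:560]; uc=(w*u).sum()/w.sum(); vc=(w*v).sum()/w.sum()
    ray=z['R'].T@np.linalg.inv(z['K'])@[uc,vc,1]; cam=-z['R'].T@z['t']; p=cam+ray*(0.028-cam[2])/ray[2]
    print(i,stt[i].tolist(),uc.round(1),vc.round(1),p[:2].round(4),'L',(((p[:2]-c0)@hx)*1000).round(1),(((p[:2]-c0)@hy)*1000).round(1))
pl=(L[...,0]>30)&(L[...,0]<60)&(abs(L[...,1])<15); print('plate z',np.nanmedian(P[pl][:,2]))
E
python3 holes.py
```

```text
time: 9.2
position: [0.537, -0.2866, 0.1638]
tool_rot: [-2.167, -2.274, 0.001]
ft_force: [0.8, -0.5, 0.3]
grip_width: 0.974
grip_force: 0.0
9.2 p [ 0.537  -0.2866  0.1638] rv [-2.1672e+00 -2.2737e+00  7.0000e-04] f [ 0.8 -0.5  0.3] w 84.7 0.0
1 [279, 86, 4, 2, 6] 280.2 86.3 [ 0.5313 -0.1875] L 86.1 -0.9
2 [256, 134, 6, 5, 15] 257.9 136.4 [ 0.5117 -0.2344] L 40.2 20.9
3 [302, 135, 4, 4, 10] 303.9 136.8 [ 0.5566 -0.2325] L 39.9 -24.1
4 [248, 155, 12, 6, 62] 252.1 157.3 [ 0.5065 -0.2551] L 19.7 27.1
5 [291, 155, 21, 10, 68] 306.1 158.3 [ 0.5603 -0.2534] L 18.8 -26.7
plate z 0.02899842724663193
```

```bash
python3 - <<'E'
from h import *
z=np.load('pics/wrist_last.npz'); print('cam',(-z['R'].T@z['t']).round(4),'axis',z['R'][2].round(3),'f',z['K'][0,0])
im,P=cloud('wrist'); g=cv2.cvtColor(im,cv2.COLOR_BGR2GRAY)
for u,v in((280,86),(258,136),(304,136)):
    print(u,v); print(g[v-7:v+8,u-8:u+9])
    print((P[v-5:v+6:2,u-6:u+7:2,2]*1000).round(0))
E
```

```text
cam [ 0.5336 -0.2057  0.3486] axis [ 0.013 -0.299 -0.954] f 321.143718713089
280 86
[[199 199 199 199 200 199 200 207 218 228 232 233 233 233 233 233 233]
 [200 199 199 200 200 199 201 208 221 229 233 233 233 233 233 233 233]
 [199 200 199 200 199 199 200 208 221 229 232 232 233 233 233 233 233]
 [199 199 200 200 199 199 200 206 217 224 227 230 232 233 233 233 233]
 [199 199 199 199 199 200 199 201 205 210 216 224 231 233 233 233 233]
 [200 200 199 200 200 200 199 195 190 189 202 219 229 232 233 233 233]
 [200 199 200 200 200 198 192 181 168 167 185 210 224 230 232 233 233]
 [200 200 200 199 199 194 182 163 151 150 162 183 208 223 230 232 233]
 [200 200 200 200 198 190 174 161 160 165 168 172 188 214 227 232 233]
 [200 199 199 199 196 186 173 168 174 181 182 181 186 208 225 231 233]
 [199 200 200 199 196 187 177 175 181 185 187 186 189 207 225 231 233]
 [200 199 199 199 197 191 183 180 183 186 188 188 194 213 226 231 233]
 [199 199 199 199 199 195 188 183 182 185 187 191 204 220 229 232 233]
 [200 200 199 200 199 197 192 187 184 183 185 193 211 225 230 232 233]
 [199 199 199 199 199 
[... 2058 characters left out ...]
98 198 198 198]
 [233 232 228 213 188 176 167 152 141 153 176 191 197 198 198 198 198]
 [233 232 229 217 191 169 155 144 145 162 183 194 197 197 198 198 198]
 [232 232 230 224 211 191 175 167 167 179 190 196 197 197 198 198 198]
 [227 226 226 224 219 211 202 194 188 191 195 197 197 197 197 197 197]
 [212 212 212 211 210 206 204 199 197 196 197 197 197 197 197 196 197]
 [199 199 199 200 198 199 198 198 197 197 197 197 197 197 197 197 197]
 [197 197 197 197 197 197 197 197 197 197 197 197 197 197 197 197 197]]
[[29. 28. 28. 27. 27. 29. 28.]
 [28. 28. 28. 29. 29. 28. 30.]
 [28. 13. 13. 20. 29. 30. 29.]
 [27. 11. 12. 24. 29. 29. 30.]
 [30. 28. 26. 29. 29. 28. 28.]
 [29. 29. 31. 28. 29. 29. 29.]]
```

```bash
cat > avg.py <<'E'
from h import *
def avgshot(n,name='wrist'):
    ci=ctrl.camera_info(name); A=[];I=[]
    for _ in range(n):
        im,d=ctrl.get_image(name); d=d.astype(float); d[d==0]=np.nan; A.append(d); I.append(im.astype(float))
    d=np.nanmedian(A,0); d=np.nan_to_num(d); im=np.mean(I,0).astype(np.uint8)
    np.savez('pics/%s_last.npz'%name,im=im,d=d,K=ci['intrinsics'],R=ci['R'],t=ci['t'])
E
python3 - <<'E'
from avg import *
s=st(); avgshot(10); im,P=cloud('wrist'); np.savez('pics/plate_view.npz',**np.load('pics/wrist_last.npz'))
z=np.load('pics/wrist_last.npz'); cam=-z['R'].T@z['t']; Ki=np.linalg.inv(z['K'])
c=[]
for u0,v0 in((281,89),(259,135),(302.5,136)):
    v,u=np.mgrid[int(v0)-6:int(v0)+7,int(u0)-7:int(u0)+8]; h=P[v,u,2]
    zp=np.median(P[int(v0)-14:int(v0)+14,int(u0)-14:int(u0)+14,2]); w=np.clip((zp-h-.001)/.003,0,1)
    uc,vc=(w*u).sum()/w.sum(),(w*v).sum()/w.sum(); ray=z['R'].T@Ki@[uc,vc,1]; p=cam+ray*(zp-cam[2])/ray[2]
    print(zp.round(4),w.sum().round(1),uc.round(2),vc.round(2),p.round(4)); c.append(p[:2])
f,a,b=map(np.array,c); m=(a+b)/2
print('rear spacing',np.linalg.norm(a-b)*1e3,'front-rear',np.linalg.norm(f-m)*1e3)
y1=np.degrees(np.arctan2(*(f-m)[::-1])); y2=np.degrees(np.arctan2(*(a-b)[::-1]))-90
print('yaw',y1,y2)
A=np.array([[23,0],[-20,21],[-20,-21]])/1e3; q=np.array([f,a,b])
for perm in([0,1,2],[0,2,1]):
    B=q[perm]; H=(A-A.mean(0)).T@(B-B.mean(0)); U,S,V=np.linalg.svd(H); Rm=(U@V).T
    if np.linalg.det(Rm)<0: continue
    t=B.mean(0)-Rm@A.mean(0); print('plate origin',t.round(4),'yaw',np.degrees(np.arctan2(Rm[1,0],Rm[0,0])).round(2),'res mm',((B-A@Rm.T-t)*1e3).round(2).tolist())
E
```

```text
9.25 p [ 0.5373 -0.287   0.1644] rv [ 2.1677e+00  2.2728e+00 -4.0000e-04] f [-0.8 -0.4 -0.5] w 85.5 0.0
0.0288 34.3 280.5 88.68 [ 0.5321 -0.1901  0.0288]
0.0289 29.2 258.13 134.67 [ 0.5123 -0.2332  0.0289]
0.0288 30.1 300.77 135.66 [ 0.5539 -0.2321  0.0288]
rear spacing 41.626148998987574 front-rear 42.619639093568
yaw 91.39684709789681 -268.51126691183526
plate origin [ 0.5327 -0.2128] yaw 91.44 res mm [[0.03, -0.25], [0.17, 0.11], [-0.2, 0.14]]
```

The plate origin is (0.5327, -0.2128) at yaw 91.4° in the wrist camera, and the three holes fit to 0.25 mm. Now to the same viewpoint over the arch.

```bash
python3 -m handwheel '[[0.087,0.047,-0.0065,0,0,0,0],[0.087,0.047,-0.0065,0,0,0,0],[0.087,0.047,-0.0065,0,0,0,0],[0.087,0.047,-0.0065,0,0,0,0],[0.087,0.047,-0.0065,0,0,0,0],[0.087,0.047,-0.0065,0,0,0,0],[0.087,0.047,-0.0065,0,0,0,0],[0.087,0.046,-0.0065,0,0,0,0],[0.087,0,0,0,0,0,-4.7],[0.087,0,0,0,0,0,0],[0.087,0,0,0,0,0,0]]' && cat > arch.py <<'E'
from avg import *
s=st(); tr=R.from_rotvec(s['tool_rot']).as_matrix(); print('tool yaw',np.degrees(np.arctan2(tr[1,0],tr[0,0])).round(2))
avgshot(8); im,P=cloud('wrist'); np.savez('pics/arch_view.npz',**np.load('pics/wrist_last.npz'))
hsv=cv2.cvtColor(im,cv2.COLOR_BGR2HSV)
m=(hsv[...,1]>100)&(hsv[...,0]<25)&(P[...,2]>.0215)&(P[...,2]<.045)&(np.linalg.norm(P[...,:2]-[.463,.159],axis=-1)<.05)
Q=P[m]; r=cv2.minAreaRect((Q[:,:2]*1e3).astype(np.float32)); print(m.sum(),r,np.percentile(Q[:,2],[5,50,95]).round(4))
# local frame fit: leg outer faces
yaw=np.radians(97.4); c=np.array([.463,.158])
for k in range(4):
    ex=np.array([np.cos(yaw),np.sin(yaw)]); ey=np.array([-ex[1],ex[0]])
    L=np.stack([(Q[:,:2]-c)@ex,(Q[:,:2]-c)@ey],-1)*1e3
    xs=np.arange(-26,6,2.); hi=[];lo=[]
    for x in xs:
        s_=L[abs(L[:,0]-x)<1.5,1]; hi.append(s_.max()); lo.append(s_.min())
    ph=np.polyfit(xs,hi,1); pl=np.polyfit(xs,lo,1)
    print('front',L[:,0].max().round(1),'rear',np.sort(L[L[:,1]>15,0])[:3].round(1),np.sort(L[L[:,1]<-15,0])[:3].round(1),'hi',ph.round(3),'lo',pl.round(3),'yaw',np.degrees(yaw).round(2))
    yaw+=(ph[0]+pl[0])/2; c=c+ey*(ph[1]+pl[1])/2e3
    c=c+ex*((L[:,0].max()-30)+(L[:,0].min()+28))/2e3
print('arch',c.round(4),np.degrees(yaw).round(2))
a=cv2.resize(im[20:200,190:370],None,fx=3,fy=3,interpolation=cv2.INTER_CUBIC); cv2.imwrite('pics/arch.png',a)
E
python3 arch.py
```

```text
time: 11.12
position: [0.4673, 0.0855, 0.1638]
tool_rot: [2.075, 2.359, -0.0]
ft_force: [0.2, -0.4, -0.2]
grip_width: 0.998
grip_force: 0.0
11.12 p [0.4673 0.0855 0.1638] rv [ 2.0749e+00  2.3587e+00 -3.0000e-04] f [ 0.2 -0.4 -0.2] w 86.8 0.0
tool yaw 97.33
1973 ((461.6522521972656, 158.56756591796875), (55.4080696105957, 58.39658737182617), 7.54268741607666) [0.0255 0.0307 0.0352]
front 29.9 rear [-28.5 -27.8 -27.7] [-27.6 -27.4 -27.4] hi [7.0000e-03 2.8622e+01] lo [  0.031 -25.7  ] yaw 97.4
front 30.3 rear [-27.8 -27.2 -27.1] [-27.7 -27.6 -27.5] hi [-1.2000e-02  2.7197e+01] lo [ 1.2000e-02 -2.7155e+01] yaw 98.49
front 30.1 rear [-28.  -27.4 -27.3] [-28.  -27.8 -27.7] hi [-1.2000e-02  2.7168e+01] lo [ 1.2000e-02 -2.7176e+01] yaw 98.5
front 30.1 rear [-28.1 -27.4 -27.3] [-28.  -27.8 -27.7] hi [-1.2000e-02  2.7172e+01] lo [ 1.2000e-02 -2.7172e+01] yaw 98.5
arch [0.4615 0.1577] 98.5
```

```bash
python3 - <<'E'
from h import *
s=st(); T=R.from_rotvec(s['tool_rot']).as_matrix(); p=s['position']
im,P=cloud('wrist'); L=(P-p)@T*1e3   # tool frame mm
m=(abs(L[...,0])<25)&(abs(L[...,1])<65)&(L[...,2]>-80)&(L[...,2]<10)
for sg in(-1,1):
    q=L[m&(L[...,1]*sg>0)&(L[...,2]>-60)]; print(sg,len(q),np.percentile(q,[1,10,50,90,99],axis=0).round(1).tolist() if len(q) else '')
    for z0 in(-55,-45,-35,-30,-25):
        k=q[abs(q[:,2]-z0)<3]
        if len(k): print('  z',z0,len(k),'y',k[:,1].min().round(1),k[:,1].max().round(1),'x',k[:,0].min().round(1),k[:,0].max().round(1))
E
```

```text
11.53 p [0.4671 0.086  0.1638] rv [-2.0726e+00 -2.3608e+00  2.0000e-04] f [-0.   0.9  1.7] w 87.2 0.0
-1 1314 [[-10.2, -54.0, -59.7], [-4.0, -51.3, -56.2], [7.7, -44.9, -42.8], [9.3, -43.5, -27.3], [9.5, -43.4, -23.3]]
  z -55 205 y -54.9 -43.8 x -1.0 9.6
  z -45 243 y -52.5 -43.4 x -6.8 9.5
  z -35 206 y -52.4 -43.4 x -11.2 9.5
  z -30 187 y -52.4 -43.4 x -11.6 9.4
  z -25 150 y -52.4 -43.4 x -11.5 9.4
1 1318 [[-10.2, 43.3, -59.6], [-4.1, 43.4, -56.2], [7.6, 44.9, -42.6], [9.2, 51.3, -27.2], [9.4, 54.0, -23.2]]
  z -55 201 y 43.6 54.8 x -1.1 9.6
  z -45 237 y 43.3 53.2 x -7.0 9.5
  z -35 209 y 43.2 52.2 x -11.5 9.4
  z -30 192 y 43.2 52.2 x -11.7 9.4
  z -25 151 y 43.3 52.0 x -11.4 9.5
```

The fingers are symmetric in the wrist camera to 0.1 mm. Their tips lie 23 mm behind the reported TCP, which confirms the offset. I move above the arch and descend with tips at z ≈ 13 mm, so they stay clear of the plate when seating.

```bash
python3 -m handwheel '[[0.087,0.036,0.0018,0,0,0,-0.7],[0.087,0.036,0.0018,0,0,0,0],[0.087,0,0,0.05,0,0,0],[0.087,0,0,0.05,0,0,0],[0.087,0,0,0.035,0,0,0],[0.087,0,0,0,0,0,0],[0.087,0,0,0,0,0,0]]' 10
```

```text
time: 12.4
position: [0.462, 0.1585, 0.0301]
tool_rot: [2.057, 2.373, 0.002]
ft_force: [1.0, 0.1, -0.3]
grip_width: 1.002
grip_force: 0.0
```

```bash
python3 -m handwheel '[[0.087,-0.0007,-0.0005,0.02,0,0,0],[0.087,0,0,0.015,0,0,0],[0.087,0,0,0.005,0,0,0],[0.087,0,0,0,0,0,0]]' 10 && python3 -m handwheel '[[0.04,0,0,0,0,0,0],[0.04,0,0,0,0,0,0],[0.04,0,0,0,0,0,0],[0.04,0,0,0,0,0,0],[0.04,0,0,0,0,0,0],[0.04,0,0,0,0,0,0]]' 10
```

```text
time: 12.9
position: [0.4601, 0.1573, -0.0116]
tool_rot: [-2.057, -2.374, 0.001]
ft_force: [0.0, 0.3, 0.2]
grip_width: 0.999
grip_force: 0.0
time: 13.65
position: [0.4607, 0.1572, -0.0111]
tool_rot: [2.057, 2.374, 0.0]
ft_force: [-0.3, 0.4, 0.2]
grip_width: 0.646
grip_force: 10.0
```

```bash
python3 -m handwheel '[[0.066,0,0,0,0,0,0],[0.066,0,0,-0.001,0,0,0],[0.066,0,0,-0.001,0,0,0],[0.04,0,0,0,0,0,0],[0.04,0,0,0,0,0,0],[0.04,0,0,0,0,0,0],[0.04,0,0,0,0,0,0]]' 40 && python3 -m handwheel '[[0.04,0,0,-0.02,0,0,0],[0.04,0,0,-0.05,0,0,0],[0.04,0,0,-0.05,0,0,0],[0.04,0,0,-0.03,0,0,0],[0.04,0,0,0,0,0,0],[0.04,0,0,0,0,0,0]]' && python3 - <<'E'
from h import *
s=st(); T=R.from_rotvec(s['tool_rot']).as_matrix(); p=np.array(s['position']); print(T.round(4).tolist())
im,d=shot('wrist'); im,P=cloud('wrist'); L=(P-p)@T*1e3
hsv=cv2.cvtColor(im,cv2.COLOR_BGR2HSV)
m=(hsv[...,1]>100)&(hsv[...,0]<25)&(abs(L[...,0])<45)&(abs(L[...,1])<40)&(L[...,2]>-60)&(L[...,2]<5)
print(m.sum(), np.percentile(L[m],[0,1,50,99,100],axis=0).round(1).tolist() if m.sum() else '')
cv2.imwrite('pics/held.png',cv2.resize(np.hstack([im[190:330,180:380],np.load('pics/arch_view.npz')['im'][40:180,180:380]]),None,fx=2,fy=2))
E
```

```text
time: 14.52
position: [0.4605, 0.1572, -0.0092]
tool_rot: [2.057, 2.374, -0.0]
ft_force: [0.0, 0.0, 0.5]
grip_width: 0.637
grip_force: 40.0
time: 15.28
position: [0.46, 0.1569, 0.1405]
tool_rot: [2.058, 2.374, -0.001]
ft_force: [-0.7, -0.3, -1.0]
grip_width: 0.642
grip_force: 40.0
15.28 p [0.46   0.1569 0.1405] rv [ 2.0576e+00  2.3740e+00 -1.5000e-03] f [-0.7 -0.3 -1. ] w 55.8 40.004101945774266
[[-0.1421, 0.9899, -0.0006], [0.9899, 0.1421, -0.0007], [-0.0006, -0.0007, -1.0]]
5474 [[-14.5, -29.6, -46.8], [-9.7, -27.9, -45.3], [17.3, 0.1, -38.0], [30.9, 27.7, -25.2], [31.4, 29.8, -22.7]]
```

View pics/held.png

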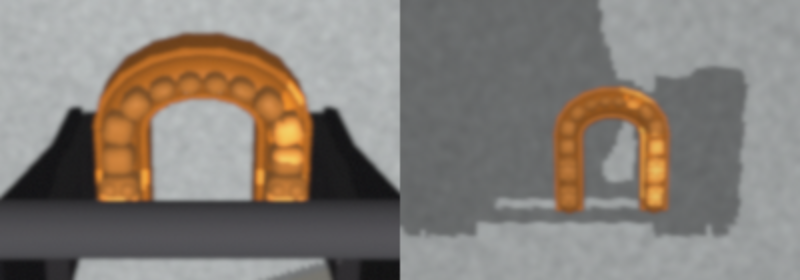

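The arch is held symmetrically, front away from the gripper (left panel, apex at (200,45)). Its front is at tool x ≈ 31 mm, so the origin is about 0.7 mm ahead of the TCP. Now to above the plate.

```bash
python3 -m handwheel '[[0.04,0,0,0,0,0,6.7],[0.04,-0.0465,0.0079,0,0,0,0],[0.04,-0.0465,0.0079,0,0,0,0],[0.04,-0.0465,0.0079,0,0,0,0],[0.04,-0.0465,0.0079,0,0,0,0],[0.04,-0.0465,0.0079,0,0,0,0],[0.04,-0.0465,0.0079,0,0,0,0],[0.04,-0.0465,0.0079,0,0,0,0],[0.04,-0.0465,0.0079,0,0,0,0],[0.04,0,0,0.04,0,0,0],[0.04,0,0,0.03,0,0,0],[0.04,0,0,0,0,0,0]]' && python3 -m handwheel '[[0.04,0,0,0.02,0,0,0],[0.04,0,0,0,0,0,0],[0.04,0,0,0,0,0,0]]' && cat > where.py <<'E'
from h import *
S=[]
for _ in range(5):
    s=ctrl.get_state(); S.append(s['position']); ctrl.get_image('wrist')
p=np.mean(S,0); s=st(); T=R.from_rotvec(s['tool_rot']).as_matrix(); yaw=np.degrees(np.arctan2(T[1,0],T[0,0]))
d=np.array([.5327,-.2135])-p[:2]
print('p',p.round(4),'yaw',yaw.round(2),'need tool x,y mm',(d@T[:2,0]*1e3).round(2),(d@T[:2,1]*1e3).round(2),'turn z',(yaw-91.44).round(2),'tilt',T[2].round(4))
E
python3 where.py
```

```text
time: 16.82
position: [0.5301, -0.2117, 0.0668]
tool_rot: [-2.186, -2.244, 0.003]
ft_force: [-0.0, -0.3, -0.6]
grip_width: 0.64
grip_force: 40.0
time: 17.2
position: [0.5337, -0.2131, 0.0514]
tool_rot: [2.192, 2.249, 0.0]
ft_force: [-0.7, -0.2, -0.3]
grip_width: 0.643
grip_force: 40.0
17.45 p [ 0.5336 -0.2132  0.0515] rv [2.192e+00 2.249e+00 2.000e-04] f [-0.9 -0.8 -1.1] w 55.5 40.00403562671181
p [ 0.5338 -0.2132  0.0516] yaw 91.47 need tool x,y mm -0.25 -1.11 turn z 0.03 tilt [-7.e-04  9.e-04 -1.e+00]
```

```bash
python3 -m handwheel '[[0.04,-0.0003,-0.0011,0.015,0,0,0],[0.04,0,0,0.012,0,0,0],[0.04,0,0,0,0,0,0],[0.04,0,0,0,0,0,0]]' && python3 where.py
```

```text
time: 17.95
position: [0.5322, -0.2133, 0.0236]
tool_rot: [-2.192, -2.25, -0.0]
ft_force: [-0.8, -0.6, -0.3]
grip_width: 0.644
grip_force: 40.0
18.2 p [ 0.5324 -0.2135  0.0242] rv [2.1923e+00 2.2492e+00 1.0000e-04] f [-0.5 -0.3 -0.1] w 55.3 40.003981902755754
p [ 0.5324 -0.2134  0.0241] yaw 91.47 need tool x,y mm -0.1 0.25 turn z 0.03 tilt [-5.e-04  5.e-04 -1.e+00]
```

Aligned within 0.3 mm. I lower gently, watching the force.

```bash
python3 -m handwheel '[[0.04,0,0.0002,0.004,0,0,0],[0.04,0,0,0.002,0,0,0],[0.04,0,0,0,0,0,0]]' && python3 -m handwheel '[[0.04,0,0,0.002,0,0,0],[0.04,0,0,0.001,0,0,0],[0.04,0,0,0,0,0,0]]'
```

```text
time: 18.58
position: [0.5322, -0.2133, 0.0175]
tool_rot: [-2.192, -2.249, 0.0]
ft_force: [0.5, 0.1, -0.7]
grip_width: 0.638
grip_force: 40.0
time: 18.95
position: [0.5325, -0.2134, 0.0148]
tool_rot: [2.193, 2.25, 0.0]
ft_force: [0.4, 0.2, -1.0]
grip_width: 0.639
grip_force: 40.0
```

```bash
python3 -m handwheel '[[0.04,0,0,0.002,0,0,0],[0.04,0,0,0.002,0,0,0],[0.04,0,0,0,0,0,0]]' && python3 -m handwheel '[[0.04,0,0,0.0015,0,0,0],[0.04,0,0,0.001,0,0,0],[0.04,0,0,0,0,0,0]]'
```

```text
time: 19.32
position: [0.5322, -0.2133, 0.0106]
tool_rot: [-2.193, -2.25, 0.0]
ft_force: [0.8, -0.3, -0.4]
grip_width: 0.635
grip_force: 40.0
time: 19.7
position: [0.5323, -0.2134, 0.0082]
tool_rot: [-2.193, -2.25, 0.0]
ft_force: [0.4, 0.7, -1.1]
grip_width: 0.638
grip_force: 40.0
```

```bash
python3 -m handwheel '[[0.04,0,0,0.0007,0,0,0],[0.04,0,0,0,0,0,0],[0.04,0,0,0,0,0,0]]' && python3 -m handwheel '[[0.04,0,0,0.001,0,0,0],[0.04,0,0,0,0,0,0],[0.04,0,0,0,0,0,0]]'
```

```text
time: 20.08
position: [0.5323, -0.2134, 0.0079]
tool_rot: [2.193, 2.25, -0.0]
ft_force: [-2.0, 0.0, 4.2]
grip_width: 0.642
grip_force: 40.0
time: 20.45
position: [0.5323, -0.2134, 0.0078]
tool_rot: [2.193, 2.25, -0.001]
ft_force: [-3.5, 0.8, 10.4]
grip_width: 0.635
grip_force: 40.0
```

Contact came exactly at the expected seated height (0.0078), with 10.4 N. I'll check flushness and holding.

```bash
python3 - <<'E'
from avg import *
avgshot(4,'scene'); avgshot(4); s=st()
T=R.from_rotvec(s['tool_rot']).as_matrix(); p=np.array(s['position'])
for n in('scene','wrist'):
    im,P=cloud(n); hsv=cv2.cvtColor(im,cv2.COLOR_BGR2HSV)
    m=(hsv[...,1]>100)&(hsv[...,0]<25)&(np.linalg.norm(P[...,:2]-[.5327,-.2128],axis=-1)<.045)&(P[...,2]>.02)&(P[...,2]<.07)
    L=(P[m][:,:2]-[.5327,-.2128])@T[:2,:2]*1e3
    print(n,m.sum(),'z',np.percentile(P[m][:,2],[1,5,50,95,99]).round(4),'x',np.percentile(L[:,0],[1,99]).round(1),'y',np.percentile(L[:,1],[1,99]).round(1))
a=cv2.resize(np.load('pics/scene_last.npz')['im'][195:305,170:300],None,fx=4,fy=4,interpolation=cv2.INTER_CUBIC)
b=cv2.resize(np.load('pics/wrist_last.npz')['im'][150:320,170:390],(280,216)); c=np.zeros((440,800,3),np.uint8); c[:,:520]=a; c[:216,520:]=b
cv2.imwrite('pics/fin.png',c)
E
```

```text
20.85 p [ 0.5323 -0.2134  0.0078] rv [ 2.1928e+00  2.2497e+00 -1.3000e-03] f [-3.6  1.4  9.2] w 55.3 40.03244958417241
scene 221 z [0.03   0.0328 0.0416 0.0494 0.0504] x [-28.1  18.6] y [-31.1  28.4]
wrist 5502 z [0.0332 0.0373 0.046  0.0524 0.053 ] x [-9.9 30.4] y [-28.2  27.4]
```

View pics/fin.png

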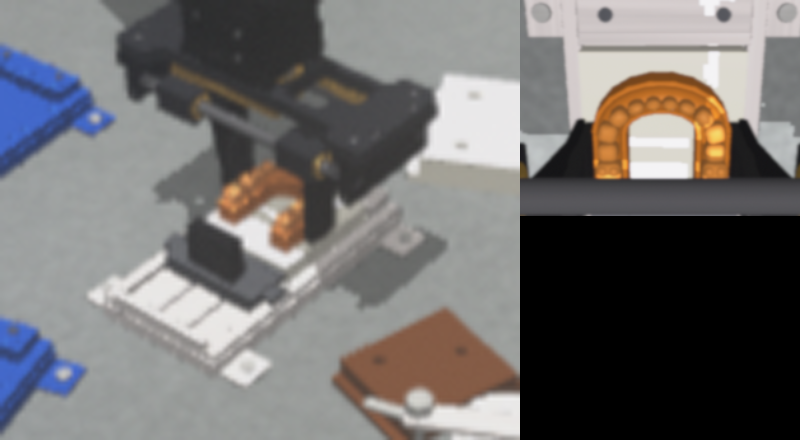

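The arch sits on the plate with its front towards the fixed jaw and the jaw is closed. The tooth tops measure 52–53 mm, which matches flush seating, and the press is steady at about 9–10 N. I hand in.

```bash
python3 -c "
from bench import ctrl
print(ctrl.close_job())"
```

```text
the job is handed in; nothing more can be done
None
```

I clamped the plate by pushing the jaw to its end stop, then seated the arch flush with its front towards the fixed jaw; I handed in at about 21 s, still pressing with about 10 N.

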